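# Wind the tray up to the lid magazine and drop a lid

## Task

Turn the crank to wind the screw lift up until the rim of its tray is level with the pointer that hangs from the lid magazine. Then slide the magazine's gate fully open by its upright tab so that the lid drops flat into the tray, and slide the gate fully shut again, leaving the tray at that height. Do not touch the lid, and leave the other things on the table where they are.

Things in the scene. Friction and masses are not known exactly. Their poses are not given: they have to be found in the camera images.
- crank_hub (a point): centre of the top of the crank's hub, on its vertical shaft, 97 mm above the table; the station (grey T-shaped base plate, 160 x 325 mm over all, with gearbox, scissor lift and four steel posts) is fixed to the table. The z axis points up; the x and y axes turn with the crank: the arm points from the hub along this frame's +y. The hub is 38 mm across with a small cap 4 mm higher; the arm (20 mm wide) has its upper face 93 mm above the table.
- grip_centre (a point): centre of the crank's upright black grip: a round sleeve 25 mm in diameter and 46 mm tall (its span is 95 to 141 mm above the table), that revolves freely on its pin, 60 mm from the shaft's axis. Its axes mean nothing as it revolves.
- crank (a joint): crank angle, rad; grows clockwise seen from above. One turn clockwise raises the lift 18 mm. It turns stiffly (about 2 to 3 N at the grip), stays where it is left, and has no slack.
- lift (a joint): height of the lift plate above its lowest place, m (0 to 0.064); it follows the crank.
- tray_rim (a point): centre of the mouth of the lift's square tray, level with the top of its walls: aluminium, 114 x 122 mm outside, 108 x 108 mm inside, floor 6 mm below this point. Its axes are those of the station: z up, the gate opens along -y, the crank's shaft lies 215 mm from here along +y.
- pointer (a point): middle of the upper edge of the level pointer: a steel blade 34 mm wide at the foot of a short strip that hangs from the magazine in front of the tray's near wall, 18 mm below the gate's underside. The tray's rim is to be at this height, which differs from run to run (the magazine is clamped to the posts at different heights).
- gate (a joint): how far the slide gate is drawn, m: 0 shut, 0.120 fully open (end stop). Slides with about 2 N, stays where it is left.
- gate_tab (a point): centre of the upright steel tab on the gate: 34 mm across the slide (x of its frame), 12 mm along it (y), 36 mm standing clear above the gate plate (z up). Its frame's -y is the opening direction. With the gate shut the tab's inner face is 54 mm from the magazine's wall, which rises 30 mm above the gate's underside; the tab's top is 20 mm above this point and the gate plate's upper face 18 mm below it. The four posts end 192 mm above the table.
- lid_centre (a point): centre, half-way up, of the tub lid (98 mm across, 16 mm tall) that lies on the gate inside the magazine.
- tub_01: bystander: an open tub, 96 x 96 x 55 mm; origin at the centre of its underside.
- tub_08: bystander: an open tub, 96 x 96 x 55 mm; origin at the centre of its underside.
- tub_lid_2: bystander: a tub lid, 98 x 98 x 16 mm, lying on the table; origin at the centre of its underside.
- steel_cup: bystander: steel cup, 72 x 72 x 82 mm; origin at the centre of its underside.

How it is judged (in metres and radians):
On the way, in this order (a step that is already met when the one before it is completed fails the run):
1. the tray's rim is level with the pointer, within 4 mm, and the lift is at rest, with the gate still shut and the lid in the magazine (z of tray_rim in the frame of pointer between -0.004 and 0.004 m and velocity of joint lift between -0.002 and 0.002 m/s and value of joint gate below 0.01 m and z of lid_centre in the frame of pointer above 0.024 m), for 0.3 s.
2. the gate is fully open (within 8 mm) and the lid has dropped out of the magazine (value of joint gate above 0.112 m and z of lid_centre in the frame of pointer below 0.01 m), for 0.1 s.
At the end, for the whole second after the job is handed in: the tray's rim is within 4 mm of the pointer's height, the gate is shut to within 4 mm, and the lid lies flat (within 0.06 rad) on the floor of the tray (its centre at most 5 mm above the tray's rim and within 12 mm of the tray's middle) (z of tray_rim in the frame of pointer between -0.004 and 0.004 m and value of joint gate below 0.004 m and horizontal distance between lid_centre and tray_rim below 0.012 m and z of lid_centre in the frame of tray_rim below 0.005 m and angle between lid_centre's own z axis and vertical below 0.06 rad); the robot touches nothing.
It fails at once if the robot touches the lid of the magazine (contact force between any of the arm, the fingers and lid above 0.5 N).
It fails at once if a bystander is moved more than 20 mm (distance of any of tub_01, tub_08, tub_lid_2, steel_cup from where it was at the start of the episode above 0.02 m).
It also fails if it takes over 61 s, if anything falls off the work surface, if the arm or the gripper's body presses on something with over 40 N, if the wrist force passes 120 N, or if a joint passes its speed limit or range.

## Robot

A 6-joint arm with a two-finger parallel gripper is mounted at the origin on a cart in front of the work surface, level with it; the furniture and walls round the work are solid. World frame = base frame: x ahead of the robot, y to its left, z up, the work surface at z = 0. Lengths are in mm, angles in rad, forces in N, time in s.
With the tool pointing down it reaches from about 350 to 875 mm from the base axis. Payload 4.2 kg.
Tool frame: the origin (TCP) lies at the very end of the fingers, on their centre line; the grasp point (between the pads) lies arm.grip_point_offset behind it (arm.grip_point_offset is the distance from the TCP to the grasp point, in mm); z points along the fingers, y is the line along which they close (so a half turn about z gives the same grasp; the last joint's range is limited). The gripper opens to 85 mm and grips with 20 to 120 N. Pads are 22 mm wide; open, the fingers measure 114 mm over their backs; the gripper's body (76 mm by 85 mm) begins 54 mm behind the grasp point. The pads swing forward as they close: fully open they stand 13 mm farther back than shut.
Start: joints at [1.499, 0.385, 0.008, 0, -1.194, -0.259], TCP at [202.967, 591.104, 231.312] pointing down, gripper open.
Joint ranges: [-3.14, 3.14], [-1.21, 2.06], [-1.07, 1.41], [-3.16, 2.05], [-2.99, -0.16], [-3.1, 3.1]. Speed limits (rad/s): [2.79, 2.79, 3.14, 3.14, 3.14, 3.14].

## Interface

Orientations are given as a unit quaternion [x, y, z, w].
In Python, from bench import arm, cams, ticket gives the robot as it stands.
- The arm moves only by the tool servo_tool, never from a script. Its argument "commands" is a list that holds one entry, the list of rows, each a list of 7 numbers: the closure in counts, from 0 (fully open) to 255 (shut), then the shift along the tool's x, y, z in m, then the turn, a rotation vector about the tool's x, y, z in degrees. In form: [[[grip, x, y, z, ax, ay, az], ...]]. A call has 1 to 10 rows; each row shifts and turns the commanded pose from where the row before left it, along the tool's axes as they then stand; what a row does not reach is not made up. A row lasts 1/12 s, in which the tool goes at most 41.7 mm and 7.16 degrees, less where a joint would pass 70% of its speed; a pose out of reach is approached as far as the arm can. A call with a gripper value outside its range is refused whole. The fingers move at their own pace and stop on an object; the grip force is fixed at half the most. Time passes only in rows, so rows that do not move let the fingers close. It gives the time, the measured TCP pose, the force, the opening and the grip force at its end, in the units of the state.
- arm.read_state(): the state, without advancing time (a new reading comes with each control period).
- cams.get_image(name): name is "scene" or "top" or "wrist"; returns a dict with "frame" (480x640x3 uint8, blue, green, red), "K" (3x3 intrinsics, pixels), "k1" (the pictures are not rectified: a ray, as slopes to the right and down, at radius r is drawn at 1 + k1 r^2 times it, then the intrinsics apply), "T" (4x4, takes a point from camera to world coordinates). Camera axes: x right, y up, looking along -z (the intrinsics and any distortion apply to the point x, -y, -z); pixel columns grow to the right and rows downward; lengths in mm; the calibration is good to about 2 mm. A picture is of the moment at which its call begins. There is no depth.
- ticket.job_done(): hands the job in; it is judged then, once.
The state is a dict: "clock": time; "joints": joint angles; "joint_vel": joint speeds; "joint_efforts": joint torques, N m; "position": TCP position; "ee_rot": TCP orientation; "contact_force": force on the tool from outside, world axes, zero at the start; "wrist_torque": the same for the moment, N m; "gripper_width": finger opening in mm; "grasp_force": force on a finger pad.
Only numpy, scipy, OpenCV 4.12 (cv2) and the standard library are available. Lean on these libraries where they do the work, as an engineer would, in place of code of your own. Each camera call takes 0.05 s, during which the arm holds its last target. There are 200 camera calls.

## Working session

There is one attempt and no reset: what is moved stays moved. The work goes in short steps, Python scripts to look and compute and a tool call to move; the robot and the scene stay as the last step left them, time stands still between calls to the robot, and variables do not carry over. Pictures are saved under pics/ and viewed, at most 10 in all, crops included, and the job is handed in when it is done.

Besides the shell and the picture viewer there is one more tool, called after "Request:" as name(argument=value, ...) on one line, values as JSON. servo_tool: Moves the arm, as the interface text tells. Its arguments: {"type":"object","properties":{"commands":{"type":"array","items":{"type":"array","items":{"type":"array","items":{"type":"number"}}}}},"required":["commands"]}

```bash
mkdir -p pics; ls; cat > h.py <<'E'
import numpy as np,cv2
from bench import arm,cams,ticket
def ray(im,u,v):
    K=np.array(im["K"]);k=im["k1"]
    d=np.array([(u-K[0,2])/K[0,0],(v-K[1,2])/K[1,1]]);x=d.copy()
    for _ in range(20): x=d/(1+k*(x@x))
    T=np.array(im["T"]);return T[:3,3],T[:3,:3]@np.array([x[0],-x[1],-1])
def atz(im,u,v,z):
    o,d=ray(im,u,v);return o+d*(z-o[2])/d[2]
def proj(im,p):
    T=np.array(im["T"]);c=T[:3,:3].T@(np.array(p)-T[:3,3]);x=np.array([c[0],-c[1]])/-c[2]
    x=x*(1+im["k1"]*(x@x));K=np.array(im["K"]);return K[:2,:2]@x+K[:2,2]
E
python3 - <<'E'
from h import *
import pickle
for n in("scene","top"):
    im=cams.get_image(n);cv2.imwrite(f"pics/{n}0.png",im["frame"]);pickle.dump(im,open(n+"0.pkl","wb"))
    print(n,np.round(im["T"],3).tolist(),np.round(im["K"],1).tolist(),im["k1"])
s=arm.read_state();print(s,arm.grip_point_offset)
E
```

```text
pics
scene [[0.22, -0.819, 0.531, 1350.383], [0.975, 0.191, -0.111, -102.156], [-0.01, 0.542, 0.84, 1362.767], [0.0, 0.0, 0.0, 1.0]] [[623.8, 0.0, 315.8], [0.0, 623.8, 249.6], [0.0, 0.0, 1.0]] -0.03649954913370118
top [[-0.004, 0.995, -0.103, 468.845], [-1.0, -0.004, 0.001, 55.86], [0.001, 0.103, 0.995, 1249.331], [0.0, 0.0, 0.0, 1.0]] [[501.1, 0.0, 319.4], [0.0, 501.1, 234.0], [0.0, 0.0, 1.0]] -0.13872896649173014
{'clock': 0.1, 'joints': array([ 1.49860808e+00,  3.85516968e-01,  6.76779442e-03, -3.63531375e-04,
       -1.19398416e+00, -2.58617572e-01]), 'joint_vel': array([-0.0003397 , -0.00249532,  0.00276546,  0.00158157, -0.00067048,
        0.0004358 ]), 'joint_efforts': array([-4.80817071e-04, -3.93322456e+01,  1.88928956e+01,  4.19797540e+00,
       -2.58447450e-03,  4.53987482e-06]), 'position': array([202.82794207, 590.64120961, 230.32111863]), 'ee_rot': array([ 9.86340579e-01, -1.64715805e-01, -7.80670466e-05,  9.80024806e-04]), 'contact_force': array([ 0.22195862,  1.29637188, -0.44370775]), 'wrist_torque': array([ 0.00659634,  0.03772112, -0.02027106]), 'grasp_force': 0.0, 'gripper_width': 85.4683895930822} 18.700000000000003
```

View pics/scene0.png

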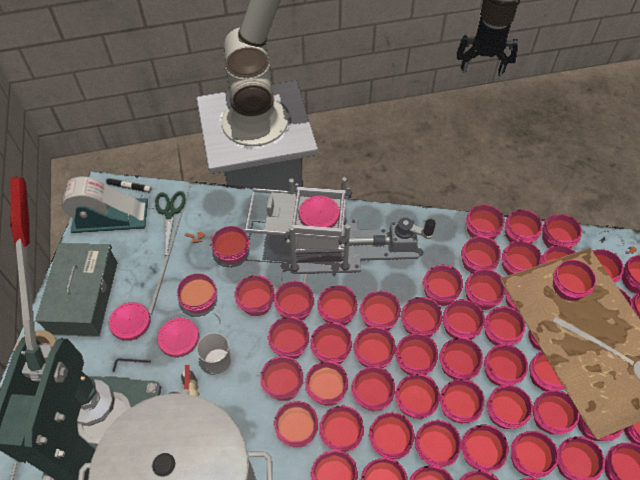

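View pics/top0.png

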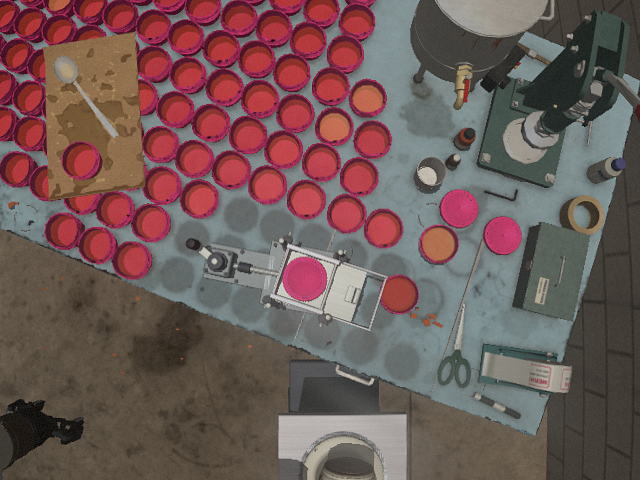

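```bash
python3 - <<'E'
import cv2,numpy as np
s=cv2.imread("pics/scene0.png")[175:285,230:445];t=cv2.imread("pics/top0.png")[230:340,175:395]
f=lambda a:cv2.resize(a,(800,300*800//800*0+400),interpolation=cv2.INTER_CUBIC) 
cv2.imwrite("pics/c1.png",np.vstack([cv2.resize(s,(586,300),interpolation=2),cv2.resize(t,(586,300),interpolation=2)]))
from h import *;import pickle
im=pickle.load(open("top0.pkl","rb"))
for n,u,v,z in[("hub",219,262,101),("grip",193,244,141),("tab",352,294,160),("lid",305,278,150)]:print(n,atz(im,u,v,z).round(0))
E
```

```text
hub [523. 286. 101.]
grip [562. 338. 141.]
tab [450. -15. 160.]
lid [486.  87. 150.]
```

View pics/c1.png

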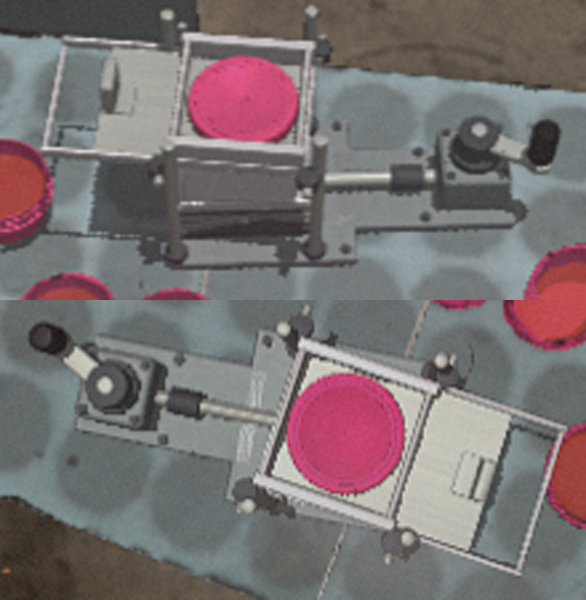

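```bash
python3 - <<'E'
from h import *;import pickle
t=pickle.load(open("top0.pkl","rb"));s=pickle.load(open("scene0.pkl","rb"))
T=lambda x,y:(175+x*220/586,230+(y-300)*110/300)
S=lambda x,y:(230+x*215/586,175+y*110/300)
def tri(a,b):
    o1,d1=ray(t,*T(*a));o2,d2=ray(s,*S(*b));d1/=np.linalg.norm(d1);d2/=np.linalg.norm(d2)
    A=np.stack([d1,-d2],1);q=np.linalg.lstsq(A,o2-o1,rcond=None)[0];p,r=o1+d1*q[0],o2+d2*q[1];return ((p+r)/2).round(1),np.linalg.norm(p-r).round(1)
print("cap",atz(t,*T(103,384),101).round(1),atz(s,*S(480,129),101).round(1))
print("grip",atz(t,*T(44,333),141).round(1),atz(s,*S(546,124),141).round(1))
for n,a,b in[("lid",(346,433),(243,98)),("c far+y",(302,343),(313,150)),("c far-y",(437,388),(174,146)),("c near+y",(260,480),(312,46)),("c near-y",(392,525),(183,38)),("tabtop",(474,465),(108,62)),("frame end near",(520,571),(64,42)),("frame end far",(563,429),(45,150))]:print(n,*tri(a,b))
w=cams.get_image("wrist");st=arm.read_state()
from scipy.spatial.transform import Rotation as R
M=np.eye(4);M[:3,:3]=R.from_quat(st["ee_rot"]).as_matrix();M[:3,3]=st["position"]
print(np.round(np.linalg.inv(M)@w["T"],3).tolist(),w["K"][0],w["k1"]);print(M[:3,:3].round(3).tolist())
E
```

```text
cap [526.2 298.7 101. ] [526.1 299.6 101. ]
grip [566.1 341.2 141. ] [560.3 345.1 141. ]
lid [484.1  87.7 158.1] 2.3
c far+y [556.4 127.8 165.8] 11.5
c far-y [520.1  15.8 158.4] 7.4
c near+y [447.2 158.2 165.3] 4.3
c near-y [411.3  49.9 164. ] 1.0
tabtop [457.7 -18.6 208.1] 8.9
frame end near [372.7 -54.7 141.1] 2.7
frame end far [486.7 -91.3 140.8] 3.5
[[-0.0, 0.954, 0.3, 77.153], [1.0, 0.0, -0.001, 0.272], [-0.001, 0.3, -0.954, -142.192], [0.0, 0.0, 0.0, 1.0]] [410.67524716   0.         316.41708872] -0.02272613660176478
[[0.946, -0.325, -0.0], [-0.325, -0.946, -0.002], [0.0, 0.002, -1.0]]
```

Request:
servo_tool(commands=[[[0, 0.035, 0.01, 0, 0, 0, 0], [0, 0.035, 0.01, 0, 0, 0, 0], [0, 0.035, 0.01, 0, 0, 0, 0], [0, 0.035, 0.01, 0, 0, 0, 0], [0, 0.035, 0.01, 0, 0, 0, 0], [0, 0.035, 0.01, 0, 0, 0, 0], [0, 0.035, 0.01, 0, 0, 0, 0], [0, 0.035, 0.01, 0, 0, 0, 0], [0, 0.035, 0.01, 0, 0, 0, 0], [0, 0.035, 0.01, 0, 0, 0, 0]]])

```text
clock: 0.98
position: [502.6, 381.5, 231.1]
ee_rot: [0.986, -0.165, -0.0, 0.0]
contact_force: [0.8, 1.1, -0.6]
gripper_width: 85.4
grasp_force: 0.0
```

Request:
servo_tool(commands=[[[0, 0.02, 0.006, 0, 0, 0, 0], [0, 0.02, 0.006, 0, 0, 0, 0], [0, 0.015, 0.005, 0, 0, 0, 0], [0, 0, 0, 0, 0, 0, 0]]])

```text
clock: 1.32
position: [549.9, 346.7, 230.4]
ee_rot: [0.986, -0.166, -0.0, 0.001]
contact_force: [-0.3, 0.1, -0.2]
gripper_width: 85.7
grasp_force: 0.0
```

```bash
python3 - <<'E'
from h import *;import pickle
w=cams.get_image("wrist");pickle.dump(w,open("w1.pkl","wb"));cv2.imwrite("pics/w1.png",w["frame"])
s=arm.read_state();print(s["clock"],s["position"],s["ee_rot"])
E
```

```text
1.3667 [548.79736464 347.71390791 230.47346828] [ 9.86135695e-01 -1.65939676e-01 -4.37028242e-04  4.73387943e-04]
```

View pics/w1.png

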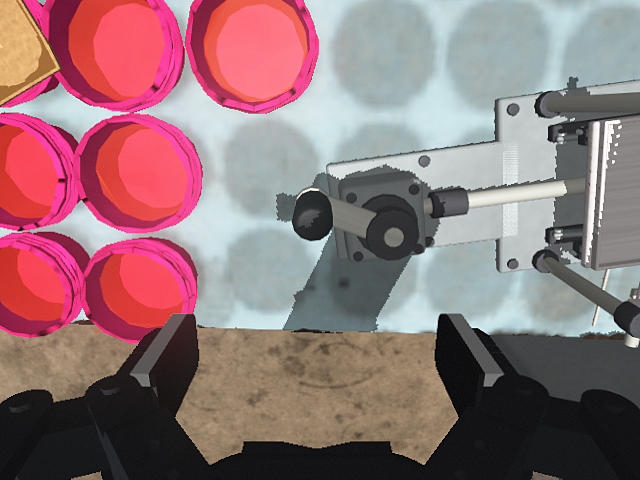

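```bash
python3 - <<'E'
from h import *;import pickle
w=pickle.load(open("w1.pkl","rb"))
p=lambda u,v,z:atz(w,u,v,z).round(1)
g,c=p(312,213,141),p(394,237,101);print(g,c,np.linalg.norm((g-c)[:2]))
print("rod",p(470,202,60)-p(580,186,60)); print("base edge",p(328,163,6)-p(497,140,6))
d=g-np.array([548.8,347.7,230.5]);a=np.deg2rad(-19.1)
print("tool dx,dy",d[0]*np.cos(a)+d[1]*np.sin(a),d[0]*np.sin(a)-d[1]*np.cos(a))
E
```

```text
[570.1 342.  141. ] [526.2 297.5 101. ] 62.509679250496866
rod [15.7 84.1  0. ]
base edge [ 29.4 146.2   0. ]
tool dx,dy 21.992553853136357 -1.5835324489570208
```

Request:
servo_tool(commands=[[[0, 0.01, 0, 0, 0, 0, 0], [0, 0.01, 0, 0.01, 0, 0, 0], [0, 0, 0, 0.03, 0, 0, 0], [0, 0, 0, 0.035, 0, 0, 0], [0, 0, 0, 0.035, 0, 0, 0], [0, 0, 0, 0.015, 0, 0, 0], [255, 0, 0, 0, 0, 0, 0], [255, 0, 0, 0, 0, 0, 0], [255, 0, 0, 0, 0, 0, 0], [255, 0, 0, 0, 0, 0, 0]]])

```text
clock: 2.2
position: [568.0, 343.5, 108.5]
ee_rot: [0.986, -0.164, 0.001, -0.002]
contact_force: [0.3, -1.0, 0.6]
gripper_width: 39.1
grasp_force: 0.0
```

Request:
servo_tool(commands=[[[255, 0, 0, 0, 0, 0, 0], [255, 0, 0, 0, 0, 0, 0], [255, 0, 0, 0, 0, 0, 0], [255, 0, 0, 0, 0, 0, 0]]])

```text
clock: 2.53
position: [567.8, 343.2, 108.5]
ee_rot: [0.986, -0.164, 0.001, -0.001]
contact_force: [-1.3, 1.1, 5.6]
gripper_width: 23.3
grasp_force: 58.9
```

```bash
python3 - <<'E'
from h import *;import pickle
s=pickle.load(open("scene0.pkl","rb"))
n=np.array([.981,-.195,0]);c=np.array([484.3,87,0])
for y in(140,150,160,180,203,210,220,235):
    o,d=ray(s,230+245*215/586,175+y*110/300);k=((c+n*59-o)@n)/(d@n);print(y,(o+k*d).round(1))
i=s["frame"][180:290,280:365]
cv2.imwrite("pics/c2.png",cv2.resize(i,(464,600),interpolation=2))
E
```

```text
140 [542.5  77.3 178.7]
150 [542.5  77.3 163.8]
160 [542.5  77.2 148.6]
180 [542.5  77.  117.4]
203 [542.5  76.9  80.1]
210 [542.4  76.8  68.5]
220 [542.4  76.7  51.5]
235 [542.4  76.6  25.6]
```

View pics/c2.png

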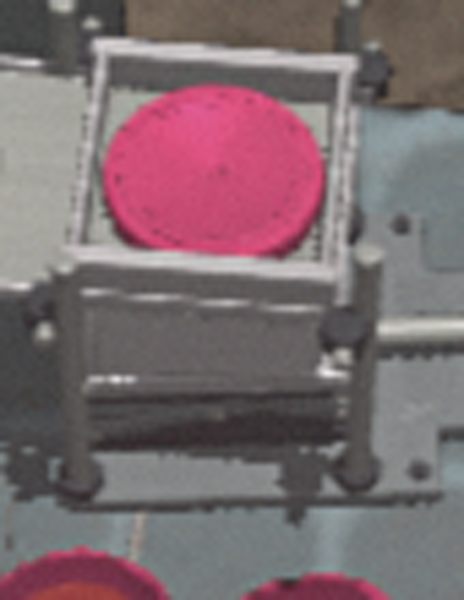

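```bash
python3 -c "
import numpy as np
f=np.deg2rad(66-15*np.arange(25));x=60*np.cos(f);y=-60*np.sin(f)
print(', '.join('[255, %.4f, %.4f, 0, 0, 0, 0]'%p for p in zip(np.diff(x),np.diff(y))).replace('[255','\n[255') if 0 else [(round(a/1000,4),round(b/1000,4)) for a,b in zip(np.diff(x),np.diff(y))])"
```

```text
[(np.float64(0.0134), np.float64(0.0082)), (np.float64(0.0108), np.float64(0.0114)), (np.float64(0.0075), np.float64(0.0138)), (np.float64(0.0037), np.float64(0.0152)), (np.float64(-0.0004), np.float64(0.0157)), (np.float64(-0.0044), np.float64(0.015)), (np.float64(-0.0082), np.float64(0.0134)), (np.float64(-0.0114), np.float64(0.0108)), (np.float64(-0.0138), np.float64(0.0075)), (np.float64(-0.0152), np.float64(0.0037)), (np.float64(-0.0157), np.float64(-0.0004)), (np.float64(-0.015), np.float64(-0.0044)), (np.float64(-0.0134), np.float64(-0.0082)), (np.float64(-0.0108), np.float64(-0.0114)), (np.float64(-0.0075), np.float64(-0.0138)), (np.float64(-0.0037), np.float64(-0.0152)), (np.float64(0.0004), np.float64(-0.0157)), (np.float64(0.0044), np.float64(-0.015)), (np.float64(0.0082), np.float64(-0.0134)), (np.float64(0.0114), np.float64(-0.0108)), (np.float64(0.0138), np.float64(-0.0075)), (np.float64(0.0152), np.float64(-0.0037)), (np.float64(0.0157), np.float64(0.0004)), (np.float64(0.015), np.float64(0.0044))]
```

Request:
servo_tool(commands=[[[255, 0.0134, 0.0082, 0, 0, 0, 0], [255, 0.0108, 0.0114, 0, 0, 0, 0], [255, 0.0075, 0.0138, 0, 0, 0, 0], [255, 0.0037, 0.0152, 0, 0, 0, 0], [255, -0.0004, 0.0157, 0, 0, 0, 0], [255, -0.0044, 0.015, 0, 0, 0, 0]]])

```text
clock: 3.03
position: [574.1, 256.8, 108.5]
ee_rot: [0.986, -0.165, 0.004, -0.002]
contact_force: [4.8, 0.6, 5.0]
gripper_width: 23.3
grasp_force: 59.0
```

Request:
servo_tool(commands=[[[255, -0.0082, 0.0134, 0, 0, 0, 0], [255, -0.0114, 0.0108, 0, 0, 0, 0], [255, -0.0138, 0.0075, 0, 0, 0, 0], [255, -0.0152, 0.0037, 0, 0, 0, 0], [255, -0.0157, -0.0004, 0, 0, 0, 0], [255, -0.015, -0.0044, 0, 0, 0, 0], [255, -0.0134, -0.0082, 0, 0, 0, 0], [255, -0.0108, -0.0114, 0, 0, 0, 0], [255, -0.0075, -0.0138, 0, 0, 0, 0]]])

```text
clock: 3.78
position: [469.1, 297.0, 108.4]
ee_rot: [0.986, -0.164, 0.004, -0.002]
contact_force: [14.5, -2.8, -0.2]
gripper_width: 22.8
grasp_force: 58.9
```

Request:
servo_tool(commands=[[[255, -0.0037, -0.0152, 0, 0, 0, 0], [255, 0.0004, -0.0157, 0, 0, 0, 0], [255, 0.0044, -0.015, 0, 0, 0, 0], [255, 0.0082, -0.0134, 0, 0, 0, 0], [255, 0.0114, -0.0108, 0, 0, 0, 0], [255, 0.0138, -0.0075, 0, 0, 0, 0], [255, 0.0152, -0.0037, 0, 0, 0, 0], [255, 0.0157, 0.0004, 0, 0, 0, 0], [255, 0.015, 0.0044, 0, 0, 0, 0], [255, 0, 0, 0, 0, 0, 0]]])

```text
clock: 4.62
position: [570.3, 341.0, 108.4]
ee_rot: [0.986, -0.166, 0.002, -0.001]
contact_force: [2.1, -0.5, 7.3]
gripper_width: 23.1
grasp_force: 59.9
```

```bash
python3 - <<'E'
from h import *;import pickle
s=cams.get_image("scene");pickle.dump(s,open("scene1.pkl","wb"))
a=pickle.load(open("scene0.pkl","rb"))["frame"];b=s["frame"]
f=lambda i:cv2.resize(i[215:280,270:365],(400,274),interpolation=2)
w=cams.get_image("wrist");cv2.imwrite("pics/c3.png",np.hstack([f(a),f(b)]))
print(arm.read_state()["position"],arm.read_state()["contact_force"])
for u in(305,312,320,330):print(u,a[228:262,u].mean(1).round().astype(int).tolist(),b[228:262,u].mean(1).round().astype(int).tolist(),sep="\n")
E
```

```text
[569.5384818  341.65463477 108.42314358] [1.57514245 0.45778437 7.28469318]
305
[182, 107, 88, 93, 91, 95, 152, 105, 88, 94, 97, 101, 96, 99, 96, 98, 99, 100, 100, 98, 97, 114, 97, 95, 70, 56, 73, 71, 77, 76, 67, 58, 48, 51]
[183, 108, 93, 92, 89, 96, 155, 104, 89, 87, 100, 102, 99, 99, 100, 102, 101, 110, 98, 94, 70, 56, 75, 77, 79, 75, 76, 74, 80, 71, 69, 56, 52, 49]
312
[198, 136, 99, 91, 92, 95, 145, 99, 92, 90, 99, 99, 98, 100, 98, 100, 97, 99, 99, 101, 92, 104, 95, 91, 64, 62, 70, 80, 70, 65, 52, 51, 48, 53]
[201, 139, 99, 96, 92, 94, 148, 100, 89, 93, 100, 101, 100, 101, 99, 101, 96, 106, 97, 94, 63, 52, 70, 79, 79, 73, 81, 75, 70, 54, 53, 54, 49, 53]
320
[194, 189, 113, 92, 94, 90, 96, 167, 110, 88, 94, 98, 101, 98, 101, 98, 94, 101, 102, 101, 92, 98, 90, 91, 55, 58, 77, 87, 88, 58, 52, 53, 53, 57]
[196, 200, 117, 90, 94, 92, 98, 170, 110, 91, 97, 101, 98, 100, 101, 101, 94, 98, 94, 94, 58, 58, 76, 76, 76, 84, 84, 67, 54, 52, 53, 55, 53, 55]
330
[184, 190, 179, 106, 91, 91, 92, 96, 152, 104, 90, 92, 97, 99, 100, 102, 98, 97, 100, 102, 100, 86, 90, 80, 56, 66, 70, 63, 54, 53, 57, 55, 52, 55]
[187, 196, 179, 107, 93, 92, 91, 97, 152, 106, 90, 92, 98, 105, 98, 99, 105, 90, 95, 83, 59, 66, 73, 70, 81, 68, 76, 62, 52, 50, 56, 54, 50, 63]
```

View pics/c3.png

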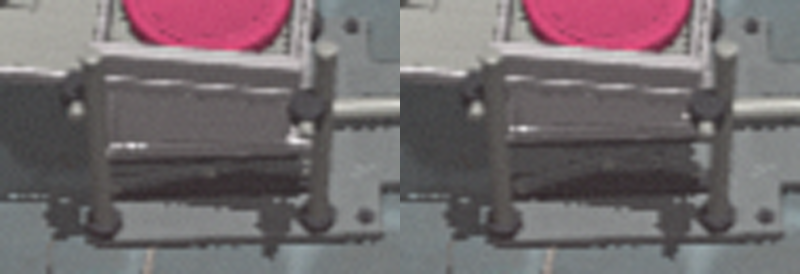

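Request:
servo_tool(commands=[[[255, 0.0134, 0.0082, 0, 0, 0, 0], [255, 0.0108, 0.0114, 0, 0, 0, 0], [255, 0.0075, 0.0138, 0, 0, 0, 0], [255, 0.0037, 0.0152, 0, 0, 0, 0], [255, -0.0004, 0.0157, 0, 0, 0, 0], [255, -0.0044, 0.015, 0, 0, 0, 0], [255, -0.0082, 0.0134, 0, 0, 0, 0], [255, -0.0114, 0.0108, 0, 0, 0, 0], [255, -0.0138, 0.0075, 0, 0, 0, 0]]])

```text
clock: 5.47
position: [530.3, 236.8, 108.4]
ee_rot: [0.986, -0.165, 0.002, -0.001]
contact_force: [3.3, 2.9, 6.4]
gripper_width: 22.6
grasp_force: 59.7
```

Request:
servo_tool(commands=[[[255, -0.0152, 0.0037, 0, 0, 0, 0], [255, -0.0157, -0.0004, 0, 0, 0, 0], [255, -0.015, -0.0044, 0, 0, 0, 0], [255, -0.0134, -0.0082, 0, 0, 0, 0], [255, -0.0108, -0.0114, 0, 0, 0, 0], [255, -0.0075, -0.0138, 0, 0, 0, 0], [255, 0, 0, 0, 0, 0, 0]]])

```text
clock: 6.05
position: [469.3, 299.1, 108.3]
ee_rot: [0.987, -0.163, 0.004, -0.003]
contact_force: [6.4, 0.6, 4.5]
gripper_width: 23.3
grasp_force: 59.7
```

Request:
servo_tool(commands=[[[255, -0.0037, -0.0152, 0, 0, 0, 0], [255, 0.0004, -0.0157, 0, 0, 0, 0], [255, 0.0044, -0.015, 0, 0, 0, 0], [255, 0.0082, -0.0134, 0, 0, 0, 0], [255, 0.0114, -0.0108, 0, 0, 0, 0], [255, 0.0138, -0.0075, 0, 0, 0, 0], [255, 0, 0, 0, 0, 0, 0], [255, 0, 0, 0, 0, 0, 0]]])

```text
clock: 6.72
position: [526.3, 357.0, 108.3]
ee_rot: [0.986, -0.165, 0.002, -0.0]
contact_force: [1.0, -2.4, 8.2]
gripper_width: 23.2
grasp_force: 60.2
```

Request:
servo_tool(commands=[[[0, 0, 0, 0, 0, 0, 0], [0, 0, 0, 0, 0, 0, 0], [0, 0, 0, 0, 0, 0, 0], [0, 0, 0, 0, 0, 0, 0], [0, 0, 0, -0.02, 0, 0, 0], [0, 0, 0, -0.035, 0, 0, 0], [0, 0, 0, -0.035, 0, 0, 0], [0, 0, 0, -0.035, 0, 0, 0], [0, 0, 0, -0.035, 0, 0, 0], [0, 0, 0, 0, 0, 0, 0]]])

```text
clock: 7.55
position: [526.6, 360.2, 275.1]
ee_rot: [0.986, -0.164, 0.005, -0.005]
contact_force: [0.9, -0.0, 1.6]
gripper_width: 85.6
grasp_force: 0.0
```

```bash
python3 - <<'E'
from h import *
from scipy.spatial.transform import Rotation as R
st=arm.read_state();print(st["joints"].round(3),st["position"],st["ee_rot"])
# view pose: tool x -> robotward. station axes
sx=np.array([.981,-.195,0]);sy=np.array([.195,.981,0]);up=np.array([0,0,1.])
P=np.array([484.3,87,0])-sx*61+up*115
print("pointer guess",P)
for a in(20,30,40,50):
    t=np.deg2rad(a);tz=np.sin(t)*sx-np.cos(t)*up;tx=-np.cos(t)*sx-np.sin(t)*up;ty=np.cross(tz,tx)
    Rt=np.stack([tx,ty,tz],1);look=Rt@np.array([-.3,0,.954]);cam=P-look*220
    tcp=cam-Rt@np.array([77,0,-142]);print(a,"cam",cam.round(),"tcp",tcp.round(), "wrist",(tcp-tz*250).round())
E
```

```text
[ 0.855  0.375  0.101  0.004 -1.282  0.386] [526.59013866 360.18537884 275.10822699] [ 0.98643033 -0.16400788  0.00527593 -0.00536524]
pointer guess [424.459  98.895 115.   ]
20 cam [293. 125. 290.] tcp [412. 101. 183.] wrist [328. 118. 417.]
30 cam [265. 131. 264.] tcp [401. 104. 179.] wrist [278. 128. 396.]
40 cam [243. 135. 233.] tcp [390. 106. 174.] wrist [232. 137. 366.]
50 cam [225. 139. 199.] tcp [380. 108. 167.] wrist [193. 145. 328.]
```

Request:
servo_tool(commands=[[[0, -0.0065, 0.0358, 0, 0, 0, 0], [0, -0.0065, 0.0358, 0, 0, 0, 0], [0, -0.0065, 0.0358, 0, 0, 0, 0], [0, -0.0065, 0.0358, 0, 0, 0, 0], [0, -0.0065, 0.0358, 0, 0, 0, 0], [0, -0.0065, 0.0358, 0, 0, 0, 0], [0, -0.0065, 0.0358, 0, 0, 0, 0], [0, -0.0065, 0.0358, 0, 0, 0, 0], [0, 0, 0, 0, 0, 0, 7.1], [0, 0, 0, 0, 0, 0, 7.1]]])

```text
clock: 8.38
position: [380.3, 102.7, 266.3]
ee_rot: [0.957, -0.289, 0.0, -0.0]
contact_force: [1.0, -0.3, -0.2]
gripper_width: 85.7
grasp_force: 0.0
```

Request:
servo_tool(commands=[[[0, 0, 0, 0, 0, 0, 7.1], [0, 0, 0, 0, 0, 0, 7.1], [0, 0, 0, 0, 0, 0, 7.1], [0, 0, 0, 0, 0, 0, 7.1], [0, 0, 0, 0, 0, 0, 7.1], [0, 0, 0, 0, 0, 0, 7.1], [0, 0, 0, 0, 0, 0, 7.1], [0, 0, 0, 0, 0, 0, 7.1], [0, 0, 0, 0, 0, 0, 7.1], [0, 0, 0, 0, 0, 0, 7.1]]])

```text
clock: 9.22
position: [381.2, 104.2, 265.8]
ee_rot: [-0.612, 0.791, 0.0, -0.0]
contact_force: [0.1, -0.8, 0.0]
gripper_width: 85.1
grasp_force: 0.0
```

Request:
servo_tool(commands=[[[0, 0, 0, 0.005, 0, 0, 7.1], [0, 0, 0, 0.005, 0, 0, 7.1], [0, 0, 0, 0.005, 0, 0, 7.1], [0, 0, 0, 0.005, 0, 0, 7.1], [0, 0, 0, 0.01, 0, 0, 7.1], [0, 0, 0, 0.01, 0, 0, 7.1], [0, 0, 0, 0.01, 0, 0, 7.1], [0, 0, 0, 0.01, 0, 0, 7.1], [0, 0, 0, 0, 0, 0, 7.1], [0, 0, 0, 0, 0, 0, 7.1]]])

```text
clock: 10.05
position: [380.8, 103.9, 205.2]
ee_rot: [-0.039, 0.999, -0.001, -0.001]
contact_force: [-0.3, 0.4, 1.0]
gripper_width: 85.0
grasp_force: 0.0
```

Request:
servo_tool(commands=[[[0, 0, 0, 0, 0, 0, 7.1], [0, 0, 0, 0, 0, 0, 7.1], [0, 0, 0, 0, 0, -7, 0], [0, 0, 0, 0, 0, -7, 0], [0, 0, 0, 0, 0, -7, 0], [0, 0, 0, 0, 0, -7, 0], [0, 0, 0, 0, 0, 0, 0], [0, 0, 0, 0, 0, 0, 0]]])

```text
clock: 10.72
position: [387.3, 94.6, 213.1]
ee_rot: [0.078, 0.974, -0.019, 0.211]
contact_force: [0.9, 0.1, 0.3]
gripper_width: 85.4
grasp_force: 0.0
```

```bash
python3 - <<'E'
from h import *;import pickle
w=cams.get_image("wrist");pickle.dump(w,open("w2.pkl","wb"));cv2.imwrite("pics/w2.png",w["frame"])
s=arm.read_state();print(s["clock"],s["position"],s["joints"].round(2));print(w["T"].round(2))
E
```

```text
10.7667 [388.58714491  95.91317697 214.12805541] [ 0.87 -0.19 -0.97  0.62 -0.66 -3.08]
[[ 1.6000e-01 -7.3000e-01 -6.6000e-01  2.6053e+02]
 [ 9.9000e-01  1.2000e-01  1.1000e-01  1.1529e+02]
 [-0.0000e+00 -6.7000e-01  7.4000e-01  3.1075e+02]
 [ 0.0000e+00  0.0000e+00  0.0000e+00  1.0000e+00]]
```

View pics/w2.png

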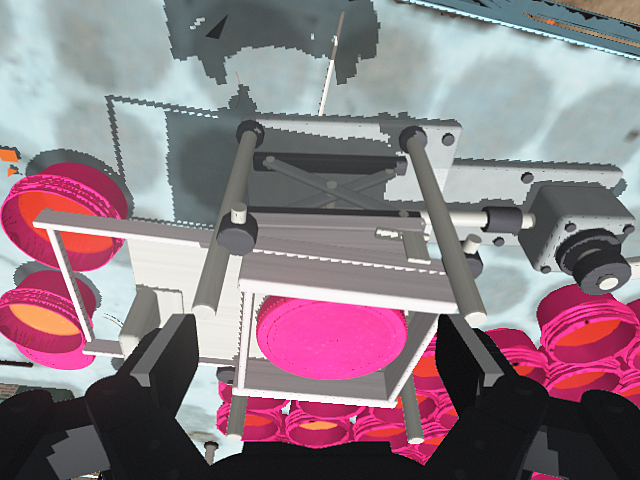

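```bash
python3 - <<'E'
from h import *
a=cv2.imread("pics/w2.png")[195:300,300:480]
cv2.imwrite("pics/c4.png",cv2.resize(a,(800,467),interpolation=cv2.INTER_CUBIC))
E
```

```text
(no output)
```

View pics/c4.png

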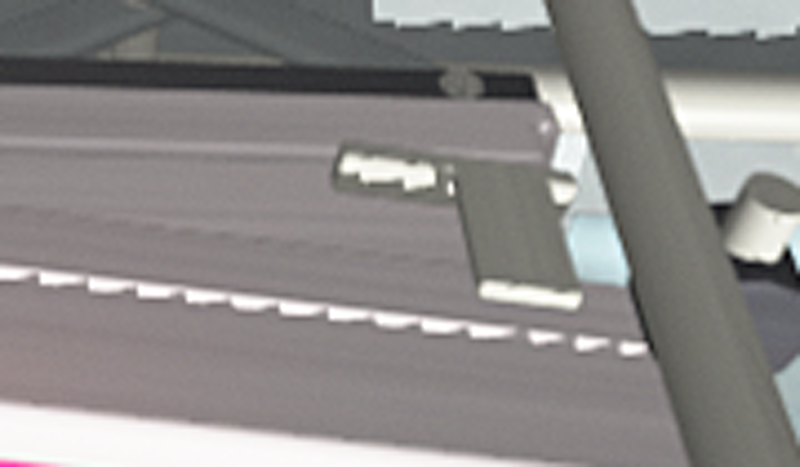

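Request:
servo_tool(commands=[[[0, 0.012, 0, 0, 0, 0, 0], [0, 0.012, 0, 0, 0, 0, 0], [0, 0, 0, 0, 0, 0, 0]]])

```text
clock: 11.02
position: [371.1, 93.8, 209.1]
ee_rot: [0.075, 0.975, -0.017, 0.206]
contact_force: [-0.4, 1.0, -0.6]
gripper_width: 85.7
grasp_force: 0.0
```

```bash
cat > grab.py <<'E'
from h import *;import pickle,sys
w=cams.get_image("wrist");pickle.dump(w,open(sys.argv[1]+".pkl","wb"));s=arm.read_state();print(s["position"],s["joints"].round(2),w["T"][:3,3])
E
python3 grab.py w3
```

```text
[371.58598976  94.24997045 209.43438788] [ 0.92 -0.22 -0.99  0.6  -0.68 -3.1 ] [245.22778716 113.31810281 308.22755804]
```

Request:
servo_tool(commands=[[[0, 0.015, 0, 0, 0, 0, 0], [0, 0.015, 0, 0, 0, 0, 0], [0, 0, 0, 0, 0, 0, 0]]])

```text
clock: 11.32
position: [351.3, 88.8, 204.1]
ee_rot: [0.07, 0.978, -0.015, 0.198]
contact_force: [0.3, -0.1, -0.6]
gripper_width: 85.6
grasp_force: 0.0
```

```bash
python3 grab.py w4
```

```text
[352.04398553  89.50516854 204.6622919 ] [ 0.97 -0.26 -1.02  0.57 -0.71 -3.1 ] [226.9500831  106.45559631 305.45110471]
```

Request:
servo_tool(commands=[[[0, 0.015, 0, 0, 0, 0, 0], [0, 0.015, 0, 0, 0, 0, 0], [0, 0, 0, 0, 0, 0, 0]]])

```text
clock: 11.62
position: [333.6, 83.8, 199.6]
ee_rot: [0.065, 0.98, -0.012, 0.189]
contact_force: [-0.5, -0.6, 0.3]
gripper_width: 85.1
grasp_force: 0.0
```

```bash
python3 grab.py w5; python3 - <<'E'
from h import *;import pickle
a=cv2.imread("pics/w2.png")[195:300,300:480]
b=pickle.load(open("w5.pkl","rb"))["frame"]
cv2.imwrite("pics/c5.png",cv2.resize(b[:400],(800,500),interpolation=cv2.INTER_CUBIC))
E
```

```text
[334.34842683  84.5753761  200.15508502] [ 1.01 -0.29 -1.03  0.53 -0.74 -3.1 ] [210.82922465  99.69301335 303.15886496]
```

```bash
cat > trk.py <<'E'
from h import *;import pickle
from scipy.optimize import least_squares
W=[pickle.load(open(f"w{i}.pkl","rb")) for i in(2,3,4,5)]
G=[cv2.cvtColor(w["frame"],cv2.COLOR_BGR2GRAY) for w in W]
F={"bladeL_front":(300+337*.225,195+147*.225),"bladeL_back":(300+333*.225,195+186*.225),"blade R":(300+577*.225,195+190*.225),
"stripfootL":(300+457*.225,195+175*.225),"striptopL":(300+480*.225,195+290*.225),"striptopR":(300+580*.225,195+298*.225),
"mag near -y":(243,281),"mag near+y":(458,290),"mag inner":(247,292),"tray corner+y":(300+548*.225,195+100*.225),"tabtop":(160,296)}
p0=np.float32(list(F.values())).reshape(-1,1,2);P=[p0];ok=np.ones(len(F),bool)
for a,b in zip(G,G[1:]):
    q,s,e=cv2.calcOpticalFlowPyrLK(a,b,P[-1],None,winSize=(13,13),maxLevel=4);ok&=s[:,0]>0;P.append(q)
for i,n in enumerate(F):
    pts=[p[i,0] for p in P];rs=[ray(w,*p) for w,p in zip(W,pts)]
    A=np.zeros((3,3));b=np.zeros(3)
    for o,d in rs:
        d=d/np.linalg.norm(d);M=np.eye(3)-np.outer(d,d);A+=M;b+=M@o
    X=np.linalg.solve(A,b);e=[np.linalg.norm(proj(w,X)-p) for w,p in zip(W,pts)]
    r=X[:2]-np.array([484.3,87]);print(n,ok[i],X.round(1),"st x,y",(r@[.981,-.195]).round(1),(r@[.195,.981]).round(1),"err",np.round(e,1),pts[-1].round(1))
E
python3 trk.py
```

```text
bladeL_front True [427.6 124.2 117.8] st x,y -62.9 25.4 err [0.1 0.1 0.1 0. ] [394.2 308.3]
bladeL_back True [430.1 122.9 123. ] st x,y -60.2 24.6 err [0.2 0.2 0.2 0.1] [393.3 316.8]
blade R True [491.5 169.1  64.1] st x,y -8.9 82.0 err [ 0.4  3.6  8.7 11.5] [435.6 294.1]
stripfootL True [434.  140.3 119.1] st x,y -59.7 42.5 err [0.2 0.3 0.1 0.3] [418.8 313.9]
striptopL True [402.9 137.9 161.8] st x,y -89.8 34.0 err [15.7 11.7  8.6 32.7] [437.4 305.1]
striptopR True [358.3 131.4 196.6] st x,y -132.3 19.0 err [46.8 33.2 30.  41.3] [414.3 305.8]
mag near -y True [411.   51.2 166.6] st x,y -65.0 -49.5 err [0.7 0.5 0.2 1.1] [277.4 365.6]
mag near+y True [369.9 149.9 203.3] st x,y -124.5 39.4 err [37.8 17.3 11.  17.6] [490.4 350.3]
mag inner True [419.7  50.9 166.4] st x,y -56.3 -48.0 err [0.5 0.1 0.2 0.2] [280.5 373.5]
tray corner+y True [448.5 158.6  88. ] st x,y -49.1 63.2 err [0.6 0.8 0.1 0.2] [434.5 292.7]
tabtop False [192.4 156.7 360.6] st x,y -299.9 11.4 err [48.3 40.  73.2 88.2] [ -2.7 209.6]
```

View pics/c5.png

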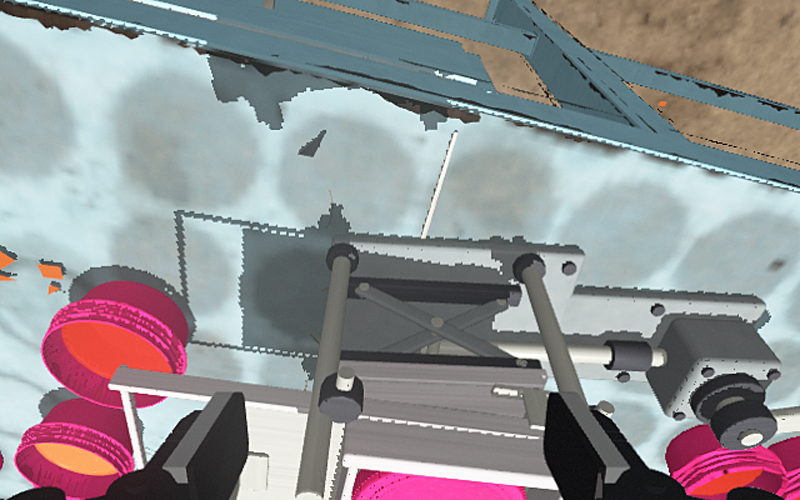

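```bash
python3 - <<'E'
from h import *;import pickle
n=np.array([.981,-.195,0]);m=np.array([.195,.981,0]);c=np.array([484.3,87,0])
def pt(sx,sy,z):return c+n*sx+m*sy+np.array([0,0,z])
for k in(2,3,5):
    w=pickle.load(open(f"w{k}.pkl","rb"));g=cv2.cvtColor(w["frame"],cv2.COLOR_BGR2GRAY).astype(np.float32)
    for nm,sx,ys in(("tray",-57,np.arange(-15,18,1.)),("blade",-62,np.arange(28,38,1.))):
        zs=np.arange(84,150,1.)
        prof=[]
        for z in zs:
            q=np.float32([proj(w,pt(sx,y,z)) for y in ys]);prof.append(cv2.remap(g,q[:,0].copy(),q[:,1].copy(),1).mean())
        print(k,nm);print(" ".join(f"{int(z)}:{int(v)}" for z,v in zip(zs,prof)))
E
```

```text
2 tray
84:95 85:96 86:96 87:98 88:98 89:101 90:106 91:94 92:66 93:51 94:53 95:53 96:53 97:50 98:81 99:123 100:140 101:139 102:136 103:133 104:133 105:132 106:130 107:130 108:132 109:133 110:144 111:157 112:148 113:131 114:130 115:138 116:140 117:139 118:140 119:141 120:141 121:140 122:140 123:142 124:141 125:138 126:137 127:139 128:137 129:134 130:131 131:132 132:133 133:133 134:133 135:133 136:133 137:133 138:147 139:168 140:181 141:181 142:178 143:155 144:141 145:135 146:136 147:136 148:135 149:134
2 blade
84:133 85:133 86:121 87:95 88:94 89:95 90:94 91:93 92:92 93:91 94:92 95:92 96:94 97:92 98:72 99:51 100:48 101:49 102:49 103:45 104:66 105:111 106:137 107:139 108:137 109:136 110:136 111:136 112:134 113:135 114:135 115:131 116:123 117:119 118:138 119:185 120:232 121:243 122:240 123:211 124:147 125:124 126:115 127:125 128:138 129:142 130:140 131:137 132:139 133:142 134:141 135:137 136:136 137:136 138:132 139:130 140:132 141:133 142:135 143:134 144:131 145:132 146:134 147:133 148:130 149:180
3 tray
84:95 85:100 86:106 87:111 88:115 89:120 90:110 91:76 92:48 93:50 94:51 95:51 96:50 9
[... 1233 characters left out ...]
40 126:140 127:136 128:131 129:127 130:124 131:123 132:127 133:129 134:129 135:129 136:128 137:129 138:130 139:128 140:145 141:174 142:185 143:181 144:146 145:130 146:131 147:132 148:131 149:130
5 blade
84:120 85:128 86:132 87:134 88:129 89:116 90:99 91:89 92:87 93:90 94:87 95:63 96:44 97:43 98:43 99:43 100:43 101:40 102:49 103:97 104:132 105:137 106:134 107:131 108:133 109:134 110:131 111:130 112:133 113:133 114:137 115:152 116:132 117:113 118:119 119:176 120:235 121:244 122:235 123:172 124:115 125:120 126:137 127:142 128:139 129:136 130:137 131:135 132:133 133:133 134:134 135:137 136:140 137:132 138:127 139:128 140:130 141:132 142:132 143:128 144:128 145:131 146:131 147:123 148:156 149:237
```

Request:
servo_tool(commands=[[[0, -0.02, 0, -0.02, 0, 0, 0], [0, -0.02, 0, -0.02, 0, 0, 0], [0, -0.01, 0, -0.02, 0, 6, 0], [0, 0, 0, -0.02, 0, 6, 0], [0, 0, 0, 0, 0, 6, 0], [0, 0, 0, 0, 0, 4, 0], [0, 0, 0, 0, 0, 0, 0]]])

```text
clock: 12.25
position: [355.9, 82.9, 292.1]
ee_rot: [0.069, 0.998, -0.0, 0.005]
contact_force: [0.3, 0.5, -0.1]
gripper_width: 85.7
grasp_force: 0.0
```

```bash
cat > pose.py <<'E'
from h import *
from scipy.spatial.transform import Rotation as R
s=arm.read_state();print(s["clock"],s["position"].round(1),s["joints"].round(2),s["contact_force"].round(1));print(R.from_quat(s["ee_rot"]).as_matrix().round(3).tolist())
E
python3 pose.py
```

```text
12.25 [355.9  82.9 292.1] [ 0.69 -0.13 -0.45  0.01 -1.25 -2.4 ] [ 0.3  0.5 -0.1]
[[-0.991, 0.137, 0.011], [0.137, 0.991, -0.001], [-0.011, 0.0, -1.0]]
```

Request:
servo_tool(commands=[[[0, -0.0146, 0.0328, 0, 0, 0, 0], [0, -0.0146, 0.0328, 0, 0, 0, 0], [0, -0.0146, 0.0328, 0, 0, 0, 0], [0, -0.0146, 0.0328, 0, 0, 0, 0], [0, -0.0146, 0.0328, 0, 0, 0, 0], [0, -0.0146, 0.0328, 0, 0, 0, 0], [0, -0.0146, 0.0328, 0, 0, 0, 0], [0, -0.0146, 0.0328, 0, 0, 0, 0], [0, -0.0146, 0.0328, 0, 0, 0, 0], [0, 0, 0, 0, 0, 0, 0]]])

```text
clock: 13.08
position: [524.4, 361.3, 289.1]
ee_rot: [0.066, 0.998, -0.002, 0.006]
contact_force: [0.6, 1.1, -0.7]
gripper_width: 85.3
grasp_force: 0.0
```

```bash
python3 pose.py; python3 grab.py w6
```

```text
13.0833 [524.4 361.3 289.1] [ 0.86  0.37  0.13  0.01 -1.32 -2.57] [ 0.6  1.1 -0.7]
[[-0.991, 0.131, 0.011], [0.131, 0.991, -0.005], [-0.012, -0.004, -1.0]]
[522.89641945 359.04091779 289.57388546] [ 0.86  0.37  0.12  0.01 -1.32 -2.57] [447.15403266 371.75144652 430.50757729]
```

Request:
servo_tool(commands=[[[0, -0.0016, -0.0005, 0.034, 0, 0, 0], [0, 0, 0, 0.034, 0, 0, 0], [0, 0, 0, 0.034, 0, 0, 0], [0, 0, 0, 0.034, 0, 0, 0], [0, 0, 0, 0.034, 0, 0, 0], [0, 0, 0, 0.011, 0, 0, 0], [255, 0, 0, 0, 0, 0, 0], [255, 0, 0, 0, 0, 0, 0], [255, 0, 0, 0, 0, 0, 0], [255, 0, 0, 0, 0, 0, 0]]])

```text
clock: 13.97
position: [527.5, 356.8, 114.6]
ee_rot: [0.067, 0.998, 0.001, 0.008]
contact_force: [-0.4, 0.1, 1.0]
gripper_width: 38.8
grasp_force: 0.0
```

Request:
servo_tool(commands=[[[255, 0, 0, 0, 0, 0, 0], [255, 0, 0, 0, 0, 0, 0], [255, 0, 0, 0, 0, 0, 0], [255, 0, 0, 0, 0, 0, 0]]])

```text
clock: 14.3
position: [527.8, 357.4, 114.4]
ee_rot: [0.066, 0.998, 0.001, 0.008]
contact_force: [-1.9, 2.3, 6.2]
gripper_width: 22.9
grasp_force: 58.9
```

```bash
python3 pose.py; python3 -c "
import numpy as np
# grip angle 92 deg world, tool x at 172.5 deg, y at 82.5
f=np.deg2rad(92-15*np.arange(13)-172.5);x=60*np.cos(f);y=-60*np.sin(f)
print([(round(float(a),1),round(float(b),1)) for a,b in zip(np.diff(x),np.diff(y))])"
```

```text
14.3 [527.8 357.4 114.4] [ 0.85  0.5  -0.13  0.01 -0.93 -2.57] [-1.9  2.3  6.2]
[[-0.991, 0.132, 0.016], [0.133, 0.991, 0.001], [-0.016, 0.003, -1.0]]
[(-15.7, 0.5), (-15.3, -3.5), (-13.8, -7.4), (-11.5, -10.7), (-8.3, -13.3), (-4.6, -15.0), (-0.5, -15.7), (3.5, -15.3), (7.4, -13.8), (10.7, -11.5), (13.3, -8.3), (15.0, -4.6)]
```

Request:
servo_tool(commands=[[[255, -0.0157, 0.0005, 0, 0, 0, 0], [255, -0.0153, -0.0035, 0, 0, 0, 0], [255, -0.0138, -0.0074, 0, 0, 0, 0], [255, -0.0115, -0.0107, 0, 0, 0, 0], [255, -0.0083, -0.0133, 0, 0, 0, 0], [255, -0.0046, -0.015, 0, 0, 0, 0], [255, 0, 0, 0, 0, 0, 0]]])

```text
clock: 14.88
position: [590.9, 295.0, 114.4]
ee_rot: [0.068, 0.998, -0.0, 0.008]
contact_force: [4.9, -1.7, 4.4]
gripper_width: 23.1
grasp_force: 58.9
```

Request:
servo_tool(commands=[[[255, -0.0005, -0.0157, 0, 0, 0, 0], [255, 0.0035, -0.0153, 0, 0, 0, 0], [255, 0.0074, -0.0138, 0, 0, 0, 0], [255, 0.0107, -0.0115, 0, 0, 0, 0], [255, 0.0133, -0.0083, 0, 0, 0, 0], [255, 0.015, -0.0046, 0, 0, 0, 0], [255, 0, 0, 0, 0, 0, 0], [255, 0, 0, 0, 0, 0, 0]]])

```text
clock: 15.55
position: [530.8, 237.2, 114.2]
ee_rot: [0.066, 0.998, 0.002, 0.008]
contact_force: [-0.6, 6.1, 6.7]
gripper_width: 23.4
grasp_force: 59.5
```

Request:
servo_tool(commands=[[[0, 0, 0, 0, 0, 0, 0], [0, 0, 0, 0, 0, 0, 0], [0, 0, 0, 0, 0, 0, 0], [0, 0, 0, 0, 0, 0, 0], [0, 0, 0, -0.02, 0, 0, 0], [0, 0, 0, -0.035, 0, 0, 0], [0, 0, 0, -0.035, 0, 0, 0], [0, 0, 0, -0.035, 0, 0, 0], [0, 0, 0, -0.035, 0, 0, 0], [0, 0, 0, 0, 0, 0, 0]]])

```text
clock: 16.38
position: [531.5, 236.8, 280.1]
ee_rot: [0.067, 0.998, 0.003, 0.012]
contact_force: [0.6, 0.1, 0.4]
gripper_width: 85.5
grasp_force: 0.0
```

```bash
python3 pose.py;python3 - <<'E'
from h import *;import pickle
n=np.array([.981,-.195,0]);m=np.array([.195,.981,0]);c=np.array([484.3,87,0])
A=[pickle.load(open(f"scene{i}.pkl","rb")) for i in(0,1)]+[cams.get_image("scene")];pickle.dump(A[2],open("scene2.pkl","wb"))
for w in A:
    g=cv2.cvtColor(w["frame"],cv2.COLOR_BGR2GRAY).astype(np.float32);zs=np.arange(64,160,2.);ys=np.arange(-35,30,.5)
    P=[]
    for z in zs:
        q=np.float32([proj(w,c+n*57+m*y+[0,0,z]) for y in ys]);P.append(cv2.remap(g,q[:,0].copy(),q[:,1].copy(),1).mean())
    print(" ".join(f"{int(z)}:{int(v)}" for z,v in zip(zs,P)))
E
```

```text
16.3833 [531.5 236.8 280.1] [ 0.7   0.27 -0.04  0.01 -1.24 -2.41] [0.6 0.1 0.4]
[[-0.991, 0.133, 0.024], [0.133, 0.991, 0.004], [-0.024, 0.007, -1.0]]
64:58 66:64 68:77 70:87 72:90 74:92 76:93 78:96 80:99 82:97 84:95 86:96 88:98 90:98 92:98 94:98 96:98 98:98 100:97 102:97 104:98 106:99 108:98 110:98 112:98 114:98 116:98 118:98 120:98 122:97 124:97 126:95 128:94 130:94 132:96 134:102 136:104 138:110 140:119 142:113 144:111 146:112 148:100 150:91 152:91 154:92 156:95 158:105
64:75 66:74 68:74 70:74 72:74 74:73 76:69 78:63 80:58 82:58 84:64 86:77 88:89 90:92 92:92 94:93 96:96 98:100 100:98 102:96 104:97 106:100 108:100 110:100 112:100 114:100 116:99 118:99 120:98 122:98 124:98 126:97 128:96 130:96 132:98 134:103 136:105 138:111 140:120 142:114 144:112 146:114 148:102 150:93 152:93 154:94 156:96 158:106
64:74 66:75 68:75 70:75 72:76 74:75 76:75 78:75 80:75 82:75 84:75 86:75 88:74 90:74 92:74 94:74 96:75 98:75 100:73 102:68 104:61 106:57 108:63 110:73 112:84 114:91 116:93 118:94 120:96 122:101 124:103 126:99 128:96 130:97 132:99 134:104 136:107 138:113 140:122 142:116 144:114 146:116 148:104 150:95 152:94 154:95 156:98 158:109
```

Request:
servo_tool(commands=[[[0, 0.0058, -0.0332, 0, 0, 0, 0], [0, 0.0058, -0.0332, 0, 0, 0, 0], [0, 0.0058, -0.0332, 0, 0, 0, 0], [0, 0.0058, -0.0332, 0, 0, 0, 0], [0, 0.0058, -0.0332, 0, 0, 0, 0], [0, 0.0058, -0.0332, 0, 0, 0, 0], [0, 0.0058, -0.0332, 0, 0, 0, 0], [0, 0.0058, -0.0332, 0, 0, 1.4, 0], [0, 0, 0, 0, 0, 0, 5.5], [0, 0, 0, 0, 0, 0, 5.5]]])

```text
clock: 17.27
position: [445.4, -23.2, 270.3]
ee_rot: [0.166, 0.986, -0.001, -0.008]
contact_force: [-0.5, 0.6, 0.1]
gripper_width: 85.4
grasp_force: 0.0
```

Request:
servo_tool(commands=[[[0, 0, 0, 0, 0, 0, 0], [0, 0, 0, 0, 0, 0, 0]]])

```text
clock: 17.43
position: [446.2, -21.5, 270.6]
ee_rot: [0.161, 0.987, -0.001, -0.007]
contact_force: [-0.7, 0.4, 0.0]
gripper_width: 85.2
grasp_force: 0.0
```

```bash
python3 pose.py; python3 grab.py w7; python3 -c "
import pickle,cv2
cv2.imwrite('pics/w7.png',pickle.load(open('w7.pkl','rb'))['frame'])"
```

```text
17.4333 [446.2 -21.5 270.6] [ 0.31  0.05 -0.32 -0.01 -1.21 -2.21] [-0.7  0.4  0. ]
[[-0.948, 0.319, -0.015], [0.319, 0.948, 0.0], [0.014, -0.005, -1.0]]
[446.47367596 -21.23730851 270.79987039] [ 0.31  0.05 -0.32 -0.01 -1.21 -2.21] [376.13788026   2.47958408 414.02068927]
```

View pics/w7.png

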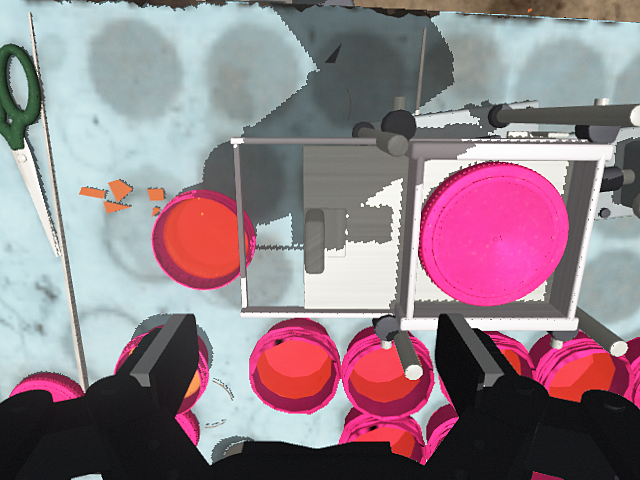

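```bash
python3 - <<'E'
from h import *;import pickle
w=pickle.load(open("w7.pkl","rb"));p=lambda u,v,z:atz(w,u,v,z)
t=p(315,243,178);print("tab",t.round(1),"far end",p(315,273,178).round(1),p(315,213,178).round(1))
print("wall outer",p(410,235,166).round(1));a=p(605,147,166)-p(413,143,166);print("magdir",np.degrees(np.arctan2(a[1],a[0])));a=p(577,325,166)-p(405,320,166);print(np.degrees(np.arctan2(a[1],a[0])))
a=p(395,316,140)-p(242,314,140);print("rail",np.degrees(np.arctan2(a[1],a[0])))
a=p(412,143,166)-p(402,320,166);print("end",np.degrees(np.arctan2(a[1],a[0])))
R=np.array([[-.948,.319,-.015],[.319,.948,0],[.014,-.005,-1]]);print("tool delta at z150",R.T@(np.r_[t[:2],150]-np.array([446.5,-21.2,270.8])))
E
```

```text
tab [444.1 -22.5 178. ] far end [462.4 -28.6 178. ] [426.6 -16.6 178. ]
wall outer [461.5  34.5 166. ]
magdir 70.5664898847504
69.48608895646446
rail 70.73379230504926
end 161.9044120763508
tool delta at z150 [  0.19827741  -1.37527723 120.83632232]
```

Request:
servo_tool(commands=[[[100, 0, -0.0014, 0, 0, 0, 0], [100, 0, 0, 0, 0, 0, 0], [100, 0, 0, 0.03, 0, 0, 0], [100, 0, 0, 0.03, 0, 0, 0], [100, 0, 0, 0.025, 0, 0, 0], [100, 0, 0, 0.02, 0, 0, 0], [100, 0, 0, 0.012, 0, 0, 0], [100, 0, 0, 0, 0, 0, 0]]])

```text
clock: 18.15
position: [443.0, -22.5, 152.0]
ee_rot: [0.162, 0.987, -0.002, -0.009]
contact_force: [-0.3, -0.4, -0.7]
gripper_width: 51.8
grasp_force: 0.0
```

Request:
servo_tool(commands=[[[255, 0, 0, 0, 0, 0, 0], [255, 0, 0, 0, 0, 0, 0], [255, 0, 0, 0, 0, 0, 0], [255, 0, 0, 0, 0, 0, 0], [255, 0, 0, 0, 0, 0, 0], [255, 0, 0, 0, 0, 0, 0], [255, 0, 0, 0, 0, 0, 0]]])

```text
clock: 18.73
position: [445.5, -23.2, 156.1]
ee_rot: [0.162, 0.987, -0.001, -0.005]
contact_force: [-0.3, -4.9, 2.0]
gripper_width: 11.3
grasp_force: 60.6
```

Request:
servo_tool(commands=[[[255, 0, -0.0115, 0, 0, 0, 0], [255, 0, -0.0115, 0, 0, 0, 0], [255, 0, -0.0115, 0, 0, 0, 0], [255, 0, -0.0115, 0, 0, 0, 0], [255, 0, -0.0115, 0, 0, 0, 0], [255, 0, -0.0115, 0, 0, 0, 0], [255, 0, -0.0115, 0, 0, 0, 0], [255, 0, -0.0115, 0, 0, 0, 0], [255, 0, -0.0115, 0, 0, 0, 0], [255, 0, -0.0115, 0, 0, 0, 0]]])

```text
clock: 19.57
position: [408.6, -132.3, 156.1]
ee_rot: [0.162, 0.987, -0.0, -0.005]
contact_force: [0.6, 2.2, 4.3]
gripper_width: 11.2
grasp_force: 60.9
```

Request:
servo_tool(commands=[[[255, 0, -0.003, 0, 0, 0, 0], [255, 0, -0.002, 0, 0, 0, 0], [255, 0, 0, 0, 0, 0, 0], [255, 0, 0, 0, 0, 0, 0], [255, 0, 0, 0, 0, 0, 0]]])

```text
clock: 19.98
position: [407.1, -136.8, 156.1]
ee_rot: [0.162, 0.987, -0.001, -0.005]
contact_force: [0.1, -1.0, 5.8]
gripper_width: 10.9
grasp_force: 61.1
```

```bash
python3 pose.py; python3 - <<'E'
from h import *;import pickle
a=pickle.load(open("scene2.pkl","rb"))["frame"].astype(int);s=cams.get_image("scene");b=s["frame"].astype(int)
pink=lambda i:(i[...,2]>170)&(i[...,1]<90)&(i[...,0]>80)
for i in(a,b):
    v,u=np.nonzero(pink(i)[185:235,290:350]);print(len(u),u.mean()+290,v.mean()+185,v.min()+185,v.max()+185)
E
```

```text
19.9833 [ 407.1 -136.8  156.1] [ 0.06  0.13 -0.55 -0.   -0.9  -1.95] [ 0.1 -1.   5.8]
[[-0.947, 0.32, -0.011], [0.32, 0.947, -0.0], [0.01, -0.004, -1.0]]
953 318.83945435466944 211.37145855194123 196 226
693 318.85569985569987 216.16594516594517 204 227
```

Request:
servo_tool(commands=[[[255, 0, 0.0115, 0, 0, 0, 0], [255, 0, 0.0115, 0, 0, 0, 0], [255, 0, 0.0115, 0, 0, 0, 0], [255, 0, 0.0115, 0, 0, 0, 0], [255, 0, 0.0115, 0, 0, 0, 0], [255, 0, 0.0115, 0, 0, 0, 0], [255, 0, 0.0115, 0, 0, 0, 0], [255, 0, 0.0115, 0, 0, 0, 0], [255, 0, 0.0115, 0, 0, 0, 0], [255, 0, 0.0115, 0, 0, 0, 0]]])

```text
clock: 20.87
position: [444.1, -27.3, 156.1]
ee_rot: [0.162, 0.987, -0.001, -0.005]
contact_force: [-0.9, -2.7, 7.6]
gripper_width: 10.9
grasp_force: 61.5
```

Request:
servo_tool(commands=[[[255, 0, 0.003, 0, 0, 0, 0], [255, 0, 0.003, 0, 0, 0, 0], [255, 0, 0.001, 0, 0, 0, 0], [255, 0, 0, 0, 0, 0, 0], [255, 0, 0, 0, 0, 0, 0]]])

```text
clock: 21.28
position: [445.4, -23.2, 156.0]
ee_rot: [0.162, 0.987, -0.003, -0.006]
contact_force: [-1.0, -11.3, 7.8]
gripper_width: 10.9
grasp_force: 61.6
```

Request:
servo_tool(commands=[[[120, 0, 0, 0, 0, 0, 0], [120, 0, 0, 0, 0, 0, 0], [120, 0, 0, 0, 0, 0, 0], [120, 0, 0, 0, 0, 0, 0], [120, 0, 0, -0.02, 0, 0, 0], [120, 0, 0, -0.03, 0, 0, 0], [120, 0, 0, -0.03, 0, 0, 0], [120, 0, 0, -0.03, 0, 0, 0], [120, 0, 0, 0, 0, 0, 0], [120, 0, 0, 0, 0, 0, 0]]])

```text
clock: 22.12
position: [447.8, -20.0, 266.2]
ee_rot: [0.162, 0.987, 0.0, -0.004]
contact_force: [-0.8, 0.1, -0.8]
gripper_width: 45.0
grasp_force: 0.0
```

```bash
python3 pose.py; python3 grab.py w8; python3 - <<'E'
from h import *;import pickle
w=pickle.load(open("w8.pkl","rb"));w7=pickle.load(open("w7.pkl","rb"))
tp=np.float32([[proj(w7,[444.1,-22.5,178])]]);g=lambda w:cv2.cvtColor(w["frame"],cv2.COLOR_BGR2GRAY)
# tab top in w8 by template
x,y=map(int,tp[0,0]);t=g(w7)[y-40:y+35,x-20:x+25];r=cv2.matchTemplate(g(w8:=w),t,cv2.TM_CCOEFF_NORMED);_,v,_,l=cv2.minMaxLoc(r)
u=(l[0]+20+tp[0,0,0]-x,l[1]+40+tp[0,0,1]-y);print(v,u,atz(w,*u,178).round(1))
hsv=w["frame"].astype(int);m=(hsv[...,2]>200)&(hsv[...,1]<80)
cc=cv2.connectedComponentsWithStats(m.astype(np.uint8));
for s,c in zip(cc[2],cc[3]):
    if s[4]>4000:print(s,c.round(1),atz(w,*c,129).round(1))
s=cams.get_image("scene")["frame"];a=pickle.load(open("scene2.pkl","rb"))["frame"]
d=cv2.absdiff(s,a).max(2)>70;n,_,st,_=cv2.connectedComponentsWithStats(d.astype(np.uint8));print([q.tolist() for q in st[1:] if q[4]>15])
E
```

```text
22.1167 [447.8 -20.  266.2] [ 0.32  0.06 -0.33 -0.01 -1.19 -2.21] [-0.8  0.1 -0.8]
[[-0.947, 0.32, -0.009], [0.32, 0.947, 0.002], [0.009, -0.001, -1.0]]
[446.8242017  -20.22025051 264.5772685 ] [ 0.32  0.06 -0.34 -0.01 -1.19 -2.21] [376.83306528   3.79612876 409.20240341]
0.9396575689315796 (np.float32(310.96887), np.float32(243.04602)) [444.2 -22.6 178. ]
[     0      0    640    480 283441] [318.1 229.9] [450.9 -20.2 129. ]
[ 147  188   88   90 4650] [198.2 234.6] [ 426.9 -102.2  129. ]
[ 254  326  140  118 7315] [323.8 375.4] [566.1 -54.2 129. ]
[[291, 0, 73, 62, 2253], [401, 0, 76, 42, 1596], [410, 29, 37, 39, 650], [274, 39, 39, 44, 928], [254, 41, 15, 11, 63], [266, 54, 7, 9, 22], [221, 74, 27, 16, 125], [280, 80, 18, 10, 102], [281, 105, 33, 47, 544], [377, 106, 3, 9, 17], [207, 108, 23, 30, 283], [227, 124, 58, 43, 1210], [375, 126, 27, 33, 290], [403, 131, 11, 16, 50], [357, 148, 70, 30, 411], [297, 187, 13, 7, 35], [247, 193, 7, 29, 35], [267, 193, 29, 22, 382], [299, 196, 40, 31, 1022], [360, 200, 40, 15, 203], [343, 202, 2, 17, 19], [255, 223, 10, 6, 29], [387, 223, 12, 7, 51], [349, 238, 22, 3, 62], [252, 240, 12, 12, 39]]
```

```bash
python3 -c "
from bench import ticket
print(ticket.job_done())"
```

```text
the job is handed in; nothing more can be done
None
```

The job is handed in, with no verdict returned: the lift is wound to within about 1 mm of the pointer by the wrist camera (the scene camera read the rim about 3 mm higher), the gate was drawn its full 120 mm and shut again, and the lid dropped about 27 mm into the tray, though I could not check that it lies flat once the gate covered it.

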